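Hook the caddy into the storage box's rim notch

ROBOT

A 6-joint arm with a two-finger parallel gripper is mounted at the origin on the work surface. World frame = base frame: x ahead of the robot, y to its left, z up, the work surface at z = 0. Lengths are in m, angles in degrees, forces in N, time in s.
With the tool pointing down it reaches from about 0.225 to 0.875 m from the base axis. Payload 3.4 kg.
Tool frame: the origin (TCP) lies where the fingers leave the gripper's body, on its centre line; the fingertips stand 73 mm ahead of it and the grasp point (between the pads) lies 54 mm ahead of it (r.grasp_offset is the distance from the TCP to the grasp point, in m); z points along the fingers, y is the line along which they close (so a half turn about z gives the same grasp; the last joint's range is limited). The gripper opens to 85 mm and grips with 20 to 120 N. Pads are 22 mm wide; open, the fingers measure 114 mm over their backs; the gripper's body (76 mm by 85 mm) begins 54 mm behind the grasp point. The pads swing forward as they close: fully open they stand 13 mm farther back than shut.
Start: joints at [67.666, 15.808, 86.224, -0, 77.962, -6.933], TCP at [0.153, 0.554, 0.304] pointing down, gripper open.
Joint ranges: [-165.64, 165.64], [-43.16, 119.46], [12.63, 154.43], [-67.54, 247.53], [6.08, 155.33], [-154.97, 154.97]. Speed limits (degrees/s): [147.25, 147.25, 180, 180, 180, 180].

INTERFACE

Orientations are given as [roll, pitch, yaw] about the fixed x, y, z axes, in that order (R = Rz(yaw) Ry(pitch) Rx(roll)).
In Python, from bench import r gives the robot as it stands.
- The arm moves only by the tool step_arm, never from a script. Its arguments are lists of equal length, an entry for each row: "claw": the opening, from -1 (shut) to 1 (fully open); "slide": the shift along the tool's x, y, z in units of 30 mm (1.0 is 30 mm), a list of three; "roll": the turn about the tool's z in units of 10 degrees (1.0 is 10 degrees). A call has 1 to 12 rows; each row shifts and turns the commanded pose from where the row before left it, along the tool's axes as they then stand; what a row does not reach is not made up. A row lasts 1/8 s, in which the tool goes at most 62.5 mm and 10.7 degrees, less where a joint would pass 70% of its speed; a pose out of reach is approached as far as the arm can. A call is refused whole if a number of a shift passes 1 or a number of a turn 1, either way. A call with a gripper value outside its range is refused whole. The fingers move at their own pace and stop on an object; "grip_force" is the grip in N (left out, the last holds). Time passes only in rows, so rows that do not move let the fingers close. It gives the time, the measured TCP pose, the force, the opening and the grip force at its end, in the units of the state.
- r.state(): the state, without advancing time (a new reading comes with each control period).
- r.read_camera(name): name is "side" or "top" or "wrist"; returns a dict with "img" (480x640x3 uint8, red, green, blue), "camera_matrix" (3x3 intrinsics, pixels), "extrinsics" (4x4, takes a point from world to camera coordinates); the wrist camera has in their place "T_tool_cam" (4x4, takes a point from camera to tool coordinates, whose origin is the TCP and whose axes are the flange's). Camera axes: x right, y up, looking along -z (the intrinsics and any distortion apply to the point x, -y, -z); pixel columns grow to the right and rows downward; lengths in m; the calibration is good to about 2 mm. The wrist camera is an equidistant fisheye: a pixel r from the principal point sees the ray r / f radians off the axis. A picture is of the moment at which its call begins: read the wrist's pose just before it. There is no depth.
- r.job_done(): hands the job in; it is judged then, once.
The state is a dict: "time_s": time; "q": joint angles; "joint_vel": joint speeds; "joint_torque": joint torques, N m; "position": TCP position; "tcp_rot": TCP orientation; "ft_force": force on the tool from outside, world axes, zero at the start; "wrist_torque": the same for the moment, N m; "gripper_width": finger opening in m; "grasp_force": force on a finger pad.
Only numpy, scipy, OpenCV 4.12 (cv2) and the standard library are available. Lean on these libraries where they do the work, as an engineer would, in place of code of your own. Each camera call takes 0.05 s, during which the arm holds its last target. There are 200 camera calls.

TASK

Pick up the small grey caddy and hook its bent lip over the rim of the white storage box's wall nearest the robot, so that the pocket hangs inside the box; then slide it along that rim until the hook drops fully home into the shallow notch in the rim, and let go. Be gentle: keep hold of the caddy until it sits on the rim, do not press hard on the plastic, do not shove the box along, and leave the other things on the shelf as they are.

Things in the scene. Friction and masses are not known exactly. Their poses are not given: they have to be found in the camera images.
- box: White open storage box, 160 x 280 mm outside (its x, y), 110 mm high, walls and floor 4 mm, loose, about 1.5 kg, slides on the shelf at some 10 N sideways. Origin: centre of its underside; z up. Its -x wall (towards the robot) takes the caddy. Grey clip latches stand out 10 mm from the +y and -y walls, below the rim. Packages up to 69 mm high inside, all beyond box x = +20 mm.
- rim_mid (a point): Middle of the top of the box's -x wall (box x -78, y 0, z 110 mm); axes as the box. The rim is level and smooth but for one notch through the wall, 31 mm long, 7 mm deep, straight-sided. The notch's centre lies anywhere from box y -38 to +38 mm and is not measured: see it or feel for the drop. More than 25 N on the rim is too hard.
- caddy: Small grey hook-on caddy, about 0.12 kg, loose, upright at the start. Origin: centre of the pocket's underside; z up, x from hook side to front. Pocket 40 x 60 mm (x, y), back wall 60 mm high at x -20 to -17 mm. From it a 28 mm wide neck rises and bends over to -x as a 4 mm thick bridge (underside at z 78 mm), ending in a lip at x -33 to -29 mm that hangs down to z 64 mm.
- hook (a point): Centre of the roof of the caddy's downward-open slot (underside of the bridge; caddy x -24.5, y 0, z 78 mm); axes as the caddy. The slot is 9 mm wide (x), 28 mm long (y). This point is 110 mm above the box's underside when the hook rests on the plain rim, 103 mm when home in the notch.
- tab_top (a point): Centre of the top of the caddy's grip tab, 44 mm straight above point hook. The tab is a solid upright block 20 x 14 mm (caddy x, y), 40 mm high, standing on the bridge: grasp it from above across its 14 mm (fingers closing along caddy y).
- incense_holder: Bystander: white ceramic incense holder, round, 76 mm across, 30 mm high; origin centre of underside.
- glass_dish: Bystander: small glass dish, 84 mm across, 30 mm high; origin centre of underside.
- toothbrush: Bystander: bamboo toothbrush lying along its x, about 183 mm long (x -75 to +108 mm), 18 mm high; origin on the underside.
- ice_roller: Bystander: pale ice roller standing on end, 52 mm across, 110 mm high; origin centre of underside.
Things that resemble listed ones, but are neither listed nor needed, are in the scene too. What is shaped like the caddy but pink is not meant.

How it is judged (in metres and radians):
On the way:
1. the hook is over the rim (lip outside, pocket inside) and the caddy, still held by the fingers, touches the rim (z of hook in the frame of box between 0.1 and 0.114 m and x of hook in the frame of box between -0.0835 and -0.0725 m and y of hook in the frame of box between -0.065 and 0.065 m and angle between the x axis of caddy and the x axis of box, either way round below 0.15 rad and angle between caddy's own z axis and vertical below 0.13 rad and x of caddy in the frame of box above -0.07 m and contact force between caddy and box above 0.2 N and contact force between the fingers and caddy above 0.5 N), for 0.05 s.
At the end, for the whole second after the job is handed in: The caddy hangs released and at rest on the box's near wall, lip outside, pocket inside, upright within 0.13 rad, square to the wall within 0.15 rad, slot roof 100.5 to 105.5 mm above the box's underside (home in the notch is 103) and within 5.5 mm of the wall's mid-thickness (z of hook in the frame of box between 0.1005 and 0.1055 m and x of hook in the frame of box between -0.0835 and -0.0725 m and y of hook in the frame of box between -0.065 and 0.065 m and angle between the x axis of caddy and the x axis of box, either way round below 0.15 rad and angle between caddy's own z axis and vertical below 0.13 rad and x of caddy in the frame of box above -0.07 m and linear speed of each of caddy, box below 0.02 m/s and angular speed of caddy below 0.2 rad/s); the robot touches nothing.
It fails at once if the caddy presses on the box with more than 25 N (contact force between caddy and box above 25 N).
It fails at once if the gripper presses on the box with more than 25 N (contact force between the fingers and box above 25 N).
It fails at once if the box is shoved more than 15 mm (distance of box from where it was at the start of the episode above 0.015 m).
It fails at once if the incense holder, glass dish, toothbrush or ice roller is moved more than 20 mm (distance of any of incense_holder, glass_dish, toothbrush, ice_roller from where it was at the start of the episode above 0.02 m).
It also fails if it takes over 72 s, if anything falls off the work surface, if the arm or the gripper's body presses on something with over 40 N, if the wrist force passes 120 N, or if a joint passes its speed limit or range.

## Working session

There is one attempt and no reset: what is moved stays moved. The work goes in short steps, Python scripts to look and compute and a tool call to move; the robot and the scene stay as the last step left them, time stands still between calls to the robot, and variables do not carry over. Pictures are saved under pics/ and viewed, at most 10 in all, crops included, and the job is handed in when it is done.

Besides the shell and the picture viewer there is one more tool, called after "Call:" as name(argument=value, ...) on one line, values as JSON. step_arm: Moves the arm, as the interface text tells. Its arguments: {"type":"object","properties":{"claw":{"type":"array"},"slide":{"type":"array"},"roll":{"type":"array"},"grip_force":{"type":"number"}},"required":["claw","slide","roll"]}

```bash
mkdir -p pics; cat > h.py <<'E'
import numpy as np, cv2, pickle
from scipy.spatial.transform import Rotation as R
def proj(c,P):
    P=np.atleast_2d(P); E=np.array(c['extrinsics']); p=P@E[:3,:3].T+E[:3,3]
    u=p*[1,-1,-1]; k=u@np.array(c['camera_matrix']).T; return k[:,:2]/k[:,2:]
def ray(c,uv):
    E=np.array(c['extrinsics']); d=np.linalg.inv(c['camera_matrix'])@[uv[0],uv[1],1]; d=d*[1,-1,-1]
    return -E[:3,:3].T@E[:3,3], E[:3,:3].T@d
def atz(c,uv,z):
    o,d=ray(c,uv); return o+d*(z-o[2])/d[2]
def tri(*ors):
    A=0;b=0
    for o,d in ors:
        d=d/np.linalg.norm(d);M=np.eye(3)-np.outer(d,d);A=A+M;b=b+M@o
    return np.linalg.solve(A,b)
E
python3 - <<'E'
from bench import r
from h import *
s=r.state();print(s)
D={}
for n in('side','top','wrist'):
    c=r.read_camera(n);D[n]=c;cv2.imwrite(f'pics/{n}0.png',c['img'][...,::-1])
    print(n,[ (k,np.round(v,4).tolist()) for k,v in c.items() if k!='img'])
D['s']=s;pickle.dump(D,open('d0.pkl','wb'))
E
```

```text
{'time_s': 0.0, 'q': array([ 6.76669749e+01,  1.58469838e+01,  8.62962844e+01, -8.82043323e-04,
        7.79640947e+01, -6.93257921e+00]), 'joint_vel': array([ 0.03196748, -0.0334475 ,  0.10759465,  0.02725617, -0.04178679,
        0.12660307]), 'joint_torque': array([ 1.50074825e-04, -4.16786671e+01, -2.45802355e+01, -4.46292579e-04,
        1.13081338e-02, -6.99628771e-06]), 'position': array([0.15254686, 0.55396299, 0.30303856]), 'tcp_rot': array([-1.79893318e+02, -1.21028368e-02,  1.64599728e+02]), 'ft_force': array([ 0.46191516,  0.68205   , -0.14930495]), 'wrist_torque': array([0.04813432, 0.02974719, 0.00260874]), 'grasp_force': 0.0, 'gripper_width': 0.08546239292849546}
side [('camera_matrix', [[499.2405, 0.0, 320.7348], [0.0, 499.2405, 235.528], [0.0, 0.0, 1.0]]), ('extrinsics', [[-0.9191, -0.3936, 0.0185, 0.5171], [0.3145, -0.7045, 0.6362, -0.2585], [-0.2374, 0.5905, 0.7713, -0.7127], [0.0, 0.0, 0.0, 1.0]])]
top [('camera_matrix', [[582.3961, 0.0, 316.453], [0.0, 582.3961, 241.7934], [0.0, 0.0, 1.0]]), ('extrinsics', [[0.0091, -0.9995, -0.0305, -0.0098], [0.9952, 0.0061, 0.0976, -0.6032], [-0.0973, -0.0312, 0.9948, -0.9822], [0.0, 0.0, 0.0, 1.0]])]
wrist [('camera_matrix', [[371.6483, 0.0, 321.38], [0.0, 371.6483, 238.5697], [0.0, 0.0, 1.0]]), ('T_tool_cam', [[-0.0001, 0.9612, 0.2759, 0.0701], [1.0, 0.0005, -0.0013, -0.0004], [-0.0014, 0.2759, -0.9612, -0.0699], [0.0, 0.0, 0.0, 1.0]])]
```

View pics/top0.png

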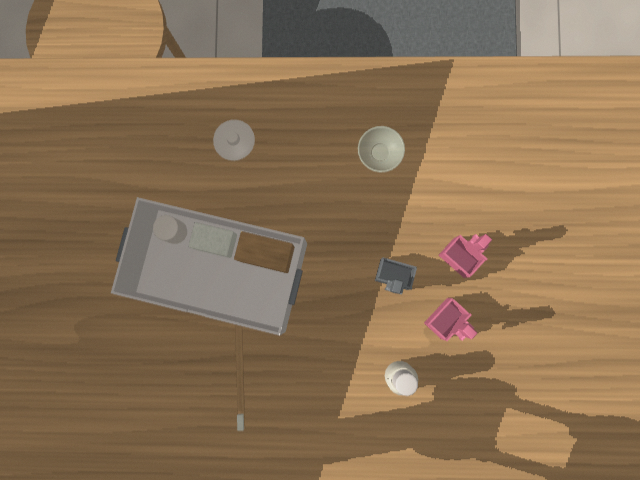

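View pics/side0.png

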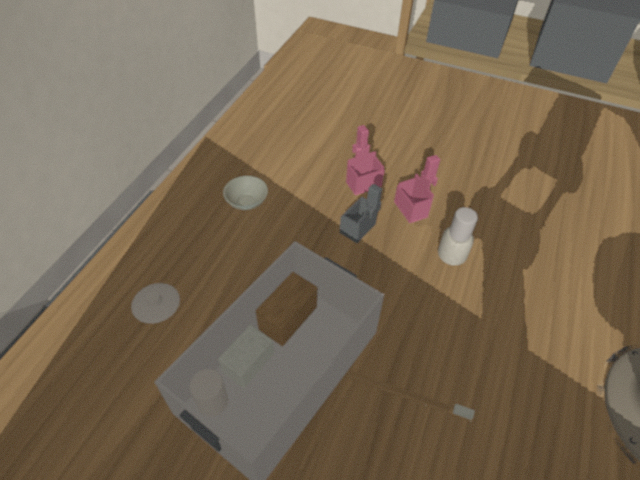

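The top view shows the grey caddy at about (396,275), with its tab around (397,287). The box rim corners are near (138,198), (305,240), (281,334) and (113,293). The side view shows the tab at about (374,195). Next I'll enlarge these regions.

```bash
python3 - <<'E'
from h import *
D=pickle.load(open('d0.pkl','rb'))
def crop(n,x,y,w,h,f,g=1.6):
    i=D[n]['img'][y:y+h,x:x+w,::-1]; i=np.clip(i.astype(float)*g,0,255).astype('uint8')
    return cv2.resize(i,None,fx=f,fy=f,interpolation=cv2.INTER_CUBIC)
C=np.zeros((600,800,3),'uint8')
def put(i,x,y): C[y:y+i.shape[0],x:x+i.shape[1]]=i
put(crop('top',370,250,50,50,6),0,0)      # u=370+x/6
put(crop('side',330,175,60,75,4),300,0)   # u=330+(x-300)/4
put(crop('side',240,280,150,190,1.6),540,0)
put(crop('top',100,280,200,65,4,1.3),0,310) # v=280+(y-310)/4
cv2.imwrite('pics/c1.png',C)
for n in('top','side'): 
    o,d=ray(D[n],(320,240)); print(n,o)
T=D['top']
for uv in [(138,198),(305,240),(281,334),(113,293)]: print(atz(T,uv,.11).round(4))
S=D['side']
for uv in [(296,245),(382,296),(254,480),(160,382)]: print(atz(S,uv,.11).round(4))
E
```

```text
top [ 0.50478093 -0.03683837  1.03559614]
side [0.38731647 0.4422969  0.70466121]
[0.6651 0.283  0.11  ]
[0.5981 0.0106 0.11  ]
[0.449  0.0468 0.11  ]
[0.511  0.3174 0.11  ]
[0.5973 0.0195 0.11  ]
[0.4481 0.0533 0.11  ]
[0.5003 0.3366 0.11  ]
[0.6594 0.2837 0.11  ]
```

View pics/c1.png

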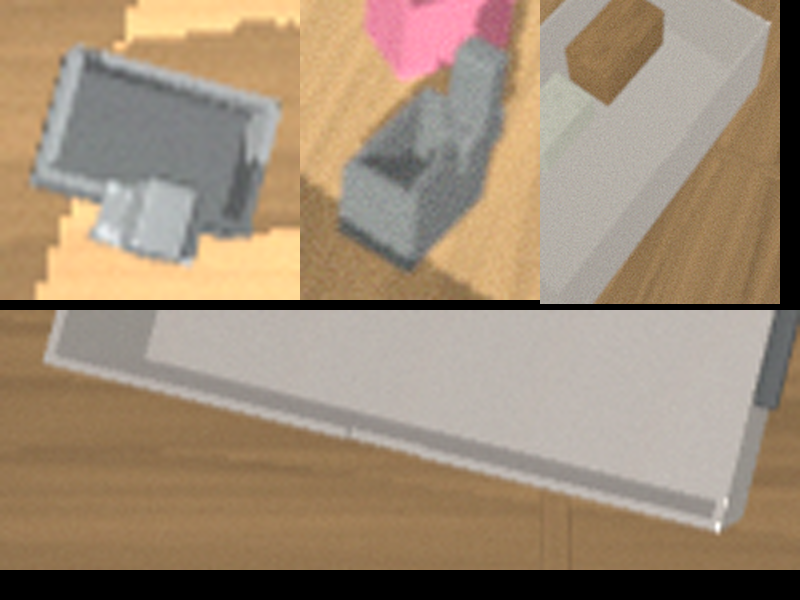

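View pics/wrist0.png

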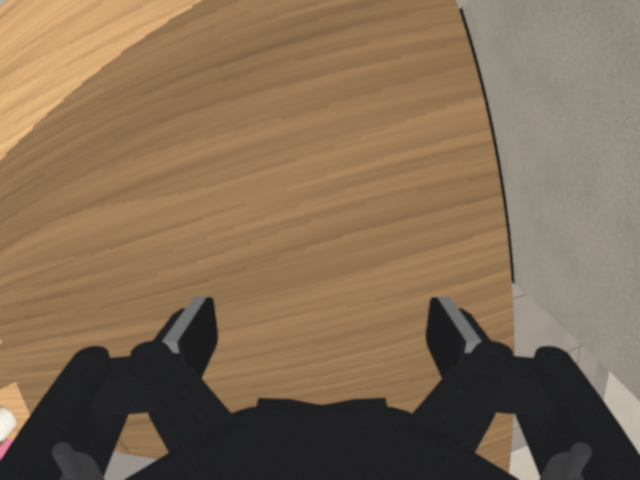

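The crops show a kink in the near rim at top-image pixel (187,310), which looks like a notch edge. The tab top is around (397.5,286.7) in the top view and (375,186) in the side view. The wrist view shows only bare shelf.

```bash
python3 - <<'E'
from h import *
from scipy.optimize import least_squares
D=pickle.load(open('d0.pkl','rb'));T,S=D['top'],D['side']
print('tab',tri(ray(T,(397.5,286.7)),ray(S,(375,186))))
def place(p,L): a=p[2];return np.c_[np.cos(a)*L[:,0]-np.sin(a)*L[:,1]+p[0],np.sin(a)*L[:,0]+np.cos(a)*L[:,1]+p[1],L[:,2]]
L=np.array([[.08,.14,.11],[.08,-.14,.11],[-.08,-.14,.11],[-.08,.14,.11]])
ut=np.array([(138,198),(305,240),(279.5,335),(111.2,292.5)]);us=np.array([(296,245),(383.5,294)])
f=lambda p:np.r_[(proj(T,place(p,L))-ut).ravel(),(proj(S,place(p,L[1:3]))-us).ravel()]
q=least_squares(f,[.55,.17,-.22],loss='soft_l1');print('box',q.x[:2],np.degrees(q.x[2]),q.fun.round(1))
k=atz(T,(187.5,310.5),.11)[:2]-q.x[:2];a=q.x[2];print('kink in box',np.cos(a)*k[0]+np.sin(a)*k[1],-np.sin(a)*k[0]+np.cos(a)*k[1])
for z in(.045,.05,.06):
  P=np.array([atz(T,(370+x/6,250+y/6),z) for x,y in[(75,45),(280,100),(248,238),(35,185)]])
  print('pocket z',z,P.mean(0),np.linalg.norm(P-np.roll(P,1,0),axis=1),np.degrees(np.arctan2(*(P[0]-P[1])[:2])))
E
```

```text
tab [ 0.52511415 -0.13463574  0.12545647]
box [0.55623415 0.16615839] -13.55497260550167 [-0.3 -1.1 -0.4 -1.9  0.2  1.1 -0.4  0.3 -0.  -4.6  1.2  0.2]
kink in box -0.07699787524559612 0.012516458769435492
pocket z 0.045 [ 0.54832482 -0.1419486   0.045     ] [0.04126407 0.05962711 0.03999822 0.06145531] 14.730505675258252
pocket z 0.05 [ 0.54810503 -0.14141806  0.05      ] [0.04105579 0.05932614 0.03979633 0.06114511] 14.730505675258232
pocket z 0.06 [ 0.54766546 -0.14035698  0.06      ] [0.04063923 0.05872421 0.03939255 0.06052473] 14.730505675258192
```

Call:
step_arm(claw=[1,1,1,1,1,1,1,1,1,1,1,1], slide=[[-1,-0.65,0],[-1,-0.65,0],[-1,-0.65,0],[-1,-0.65,0],[-1,-0.65,0],[-1,-0.65,0],[-1,-0.65,0],[-1,-0.65,0],[-1,-0.65,0],[-1,-0.65,0],[-1,-0.65,0],[-1,-0.65,0]], roll=[0,0,0,0,0,0,0,0,0,0,0,0])

```text
time_s: 1.65
position: [0.4382, 0.2322, 0.3037]
tcp_rot: [-180.0, -0.0, 164.6]
ft_force: [0.3, 0.0, 0.4]
gripper_width: 0.0856
grasp_force: 0.0
```

Call:
step_arm(claw=[1,1,1,1,1], slide=[[-0.6,-0.4,0],[-0.6,-0.4,0],[-0.6,-0.4,0],[0,0,0],[0,0,0]], roll=[0,0,0,0,0])

```text
time_s: 2.28
position: [0.4795, 0.1845, 0.3037]
tcp_rot: [180.0, -0.1, 164.6]
ft_force: [0.2, -0.1, -0.3]
gripper_width: 0.0854
grasp_force: 0.0
```

```bash
cat >> h.py <<'E'
def wcam(c,s):
    W=np.eye(4);W[:3,:3]=R.from_euler('xyz',s['tcp_rot'],degrees=True).as_matrix();W[:3,3]=s['position'];return W@np.array(c['T_tool_cam'])
def wray(c,s,uv):
    K=np.array(c['camera_matrix']);M=wcam(c,s);x=(uv[0]-K[0,2])/K[0,0];y=(uv[1]-K[1,2])/K[1,1];t=np.hypot(x,y)
    k=np.sin(t)/t; return M[:3,3],M[:3,:3]@np.array([x*k,-y*k,-np.cos(t)])
def watz(c,s,uv,z):
    o,d=wray(c,s,uv); return o+d*(z-o[2])/d[2]
def wproj(c,s,P):
    M=np.linalg.inv(wcam(c,s));p=(np.atleast_2d(P)@M[:3,:3].T+M[:3,3])*[1,-1,-1];K=np.array(c['camera_matrix'])
    n=np.hypot(p[:,0],p[:,1]);t=np.arctan2(n,p[:,2]);return np.c_[K[0,0]*t*p[:,0]/n+K[0,2],K[1,1]*t*p[:,1]/n+K[1,2]]
E
python3 - <<'E'
from bench import r
from h import *
s=r.state();c=r.read_camera('wrist');print(s['time_s'],s['position'],s['tcp_rot'],s['ft_force']);pickle.dump((c,s),open('w1.pkl','wb'))
a=np.radians(-13.55);B=np.array([.5562,.1662]);
for y in(-.14,0,.0125,.14): print(y,wproj(c,s,[B[0]+np.cos(a)*-.078-np.sin(a)*y,B[1]+np.sin(a)*-.078+np.cos(a)*y,.11]))
i=np.clip(c['img'][...,::-1]*1.3,0,255).astype('uint8');cv2.imwrite('pics/w1.png',cv2.resize(i,(800,600)))
E
```

```text
2.275 [0.47953136 0.18449733 0.30367854] [ 1.79987789e+02 -6.90168783e-02  1.64592302e+02] [ 0.21198284 -0.06980894 -0.31450871]
-0.14 [[146.12293107 238.69469623]]
0 [[321.63386377 232.66450666]]
0.0125 [[338.63335845 232.12770598]]
0.14 [[498.12825897 227.4990848 ]]
```

View pics/w1.png

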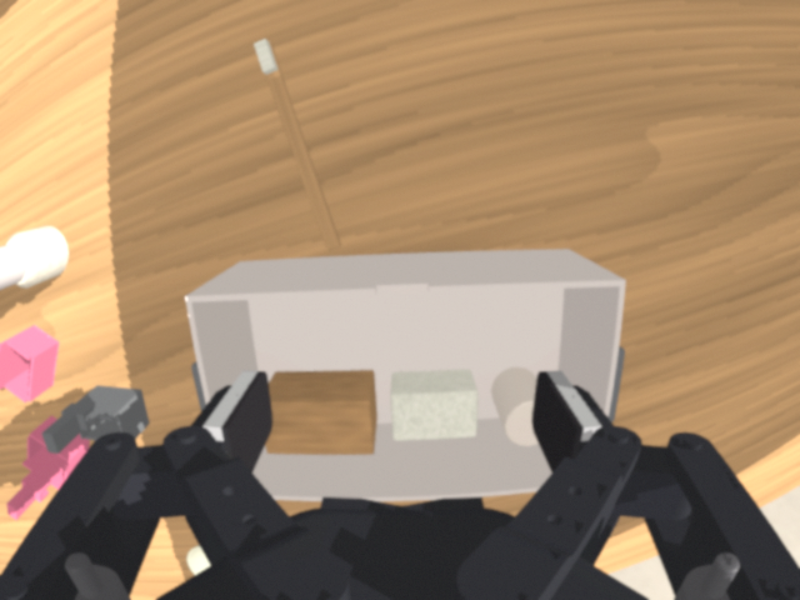

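The wrist view shows the notch as a step in the near rim from x≈376 to 429 (800-px scale), so its centre is at box y ≈ -2 mm. The rim ends are at (187,298) and (625,281). Now I'll move over the caddy.

Call:
step_arm(claw=[1,1,1,1,1,1,1,1,1,1,1,1], slide=[[-0.43,-0.987,0],[-0.43,-0.987,0],[-0.43,-0.987,0],[-0.43,-0.987,0],[-0.43,-0.987,0],[-0.43,-0.987,0],[-0.43,-0.987,0],[-0.43,-0.987,0],[-0.43,-0.987,0],[-0.43,-0.987,0],[0,0,0],[0,0,0]], roll=[0,0,0,0,0,0,0,0,0,0,0,0])

```text
time_s: 3.82
position: [0.5256, -0.1344, 0.3038]
tcp_rot: [179.9, -0.0, 164.6]
ft_force: [-0.9, -0.4, -0.4]
gripper_width: 0.0856
grasp_force: 0.0
```

```bash
python3 - <<'E'
from bench import r
from h import *
s=r.state();c=r.read_camera('wrist');print(s['time_s'],s['position'],s['tcp_rot'],s['ft_force']);pickle.dump((c,s),open('w2.pkl','wb'))
print(wproj(c,s,[.525,-.135,.122]))
c1,s1=pickle.load(open('w1.pkl','rb'))
def cr(c,x,y,w,h,f): return cv2.resize(np.clip(c['img'][y:y+h,x:x+w,::-1]*1.4,0,255).astype('uint8'),None,fx=f,fy=f,interpolation=cv2.INTER_CUBIC)
C=np.zeros((600,800,3),'uint8')
C[:400,:400]=cr(c,270,180,100,100,4)
C[:400,400:]=cr(c1,270,185,100,100,4)   # around notch: u=270+(x-400)/4,v=185+y/4
C[400:,:400]=cr(c1,130,210,100,50,4)    # -y corner
C[400:,400:]=cr(c1,430,200,100,50,4)
cv2.imwrite('pics/w2.png',C)
E
```

```text
3.825 [ 0.5255705  -0.13444516  0.30379396] [ 1.79938108e+02 -4.68288221e-02  1.64629800e+02] [-0.91589143 -0.4277529  -0.36903445]
[[320.18574666 235.28107613]]
```

View pics/w2.png

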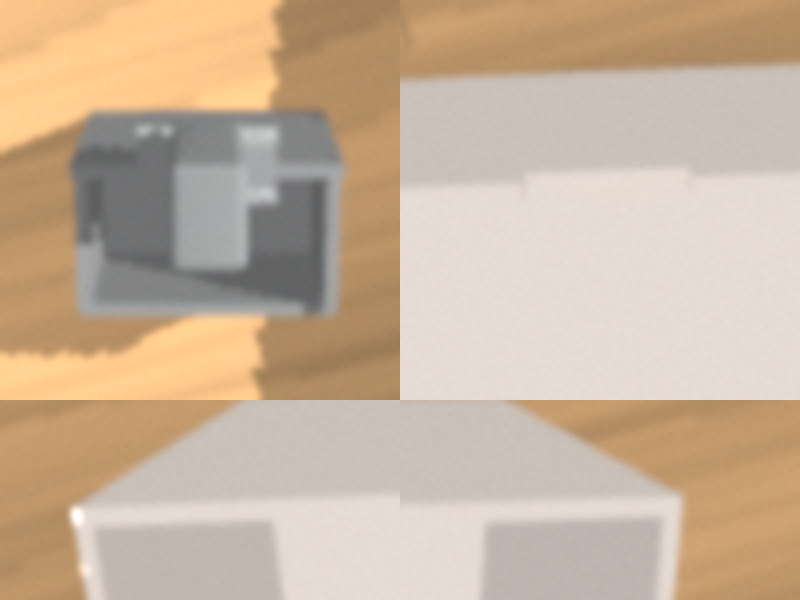

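The crop shows the tab top centred near (322.8,234) and square to the tool. The notch edges are at u=301 and 342.5, and the near rim corners at (150.5,236.8) and (500.5,223.8).

```bash
python3 - <<'E'
from h import *
c,s=pickle.load(open('w2.pkl','rb'));c1,s1=pickle.load(open('w1.pkl','rb'));D=pickle.load(open('d0.pkl','rb'))
t=watz(c,s,(322.75,234),.122);print('tab',t,'tri',tri(wray(c,s,(322.75,234)),ray(D['top'],(397.5,286.7)),ray(D['side'],(375,186))))
d=t-s['position'];print('tool d',R.from_euler('xyz',s['tcp_rot'],degrees=True).inv().apply(d))
o=[watz(c1,s1,p,.11) for p in[(150.5,236.75),(500.5,223.75),(154.25,242),(495,229.25),(301,230),(342.5,227.5)]]
for x in o:print(x)
v=o[1]-o[0];print('len',np.linalg.norm(v),'yaw',np.degrees(np.arctan2(-v[0],v[1])))
v/=np.linalg.norm(v);m=(o[0]+o[1])/2;print('notch y',[(x-m)@v for x in o[4:]]);n=np.array([v[1],-v[0],0]);print('inner x',[(x-m)@n for x in o]);print('rim_mid',m+.002*n, 'corner h',tri(wray(c1,s1,(150.5,236.75)),ray(D['top'],(279.5,335)),ray(D['side'],(383.5,294))))
E
```

```text
tab [ 0.52457884 -0.13301585  0.122     ] tri [ 0.52453888 -0.13372569  0.12603794]
tool d [0.00118645 0.00091896 0.18179609]
[0.44715648 0.05290047 0.11      ]
[0.51067819 0.32313241 0.11      ]
[0.4520889  0.05448755 0.11      ]
[0.51385715 0.31758983 0.11      ]
[0.47438386 0.17041791 0.11      ]
[0.48065826 0.20025514 0.11      ]
len 0.2775973836041681 yaw -13.228007325185589
notch y [np.float64(-0.01816897579675338), np.float64(0.012312340785500501)]
inner x [np.float64(6.938893903907228e-18), np.float64(0.0), np.float64(0.00443837712925654), np.float64(0.004362901334164601), np.float64(-0.00038617855674974097), np.float64(-0.0011058110320665566)]
rim_mid [0.48086427 0.18755879 0.11      ] corner h [0.44740645 0.049601   0.10772558]
```

Call:
step_arm(claw=[0.4,0.4,0.4,0.4,0.4,0.4,0.4], slide=[[0.03,0.03,0.6],[0,0,0.8],[0,0,0.8],[0,0,0.8],[0,0,0.6],[0,0,0.4],[0,0,0]], roll=[0,0,0,0,0,0,0])

```text
time_s: 4.75
position: [0.5248, -0.1336, 0.1833]
tcp_rot: [180.0, -0.1, 164.7]
ft_force: [-0.7, -0.4, 0.6]
gripper_width: 0.0599
grasp_force: 0.0
```

Call:
step_arm(claw=[0.4,0.4,-1,-1,-1,-1,-1,-1], slide=[[0,0,0.4],[0,0,0.4],[0,0,0],[0,0,0],[0,0,0],[0,0,0],[0,0,0],[0,0,0]], roll=[0,0,0,0,0,0,0,0], grip_force=40)

```text
time_s: 5.75
position: [0.5254, -0.1346, 0.1601]
tcp_rot: [-180.0, 0.0, 164.6]
ft_force: [1.0, -0.4, 0.9]
gripper_width: 0.0135
grasp_force: 43.0
```

Call:
step_arm(claw=[-1,-1,-1,-1,-1,-1,-1,-1], slide=[[0,0,-0.3],[0,0,-0.6],[0,0,-0.9],[0,0,-1],[0,0,-1],[0,0,-1],[0,0,-0.4],[0,0,0]], roll=[0,0,0,0,0,0,0,0])

```text
time_s: 6.75
position: [0.5253, -0.1345, 0.3163]
tcp_rot: [-180.0, 0.1, 164.6]
ft_force: [-0.1, 0.5, -2.4]
gripper_width: 0.0131
grasp_force: 42.7
```

```bash
python3 - <<'E'
from bench import r
from h import *
s=r.state();c=r.read_camera('wrist');print(s['time_s'],s['position'],s['tcp_rot'],s['ft_force'],s['gripper_width']);pickle.dump((c,s),open('w3.pkl','wb'))
Rt=R.from_euler('xyz',s['tcp_rot'],degrees=True)
# predicted points in tool: tab_top z .038, bridge lip outer edge corners
P=lambda x,y,z: wproj(c,s,Rt.apply([x,y,z])+s['position'])[0].round(1).tolist()
print('lip corners (z82 mm level, below tab 40)',P(.0085,-.014,.078),P(.0085,.014,.078),'pocket back corners',P(-.0045,-.03,.1),P(-.0045,.03,.1),'front',P(-.0445,-.03,.1),P(-.0445,.03,.1))
cv2.imwrite('pics/w3.png',cv2.resize(np.clip(c['img'][190:400,210:430,::-1]*1.5,0,255).astype('uint8'),None,fx=2.8,fy=2.8,interpolation=cv2.INTER_CUBIC))
t=r.read_camera('top');S=r.read_camera('side');pickle.dump((t,S),open('t3.pkl','wb'))
E
```

```text
6.75 [ 0.52528197 -0.13451591  0.31634896] [-1.79997459e+02  6.42559908e-02  1.64598271e+02] [-0.10237125  0.45630277 -2.43724903] 0.01308683038697016
lip corners (z82 mm level, below tab 40) [289.4, 281.3] [354.3, 281.2] pocket back corners [261.9, 288.0] [381.4, 288.0] front [266.8, 354.4] [376.6, 354.3]
```

View pics/w3.png

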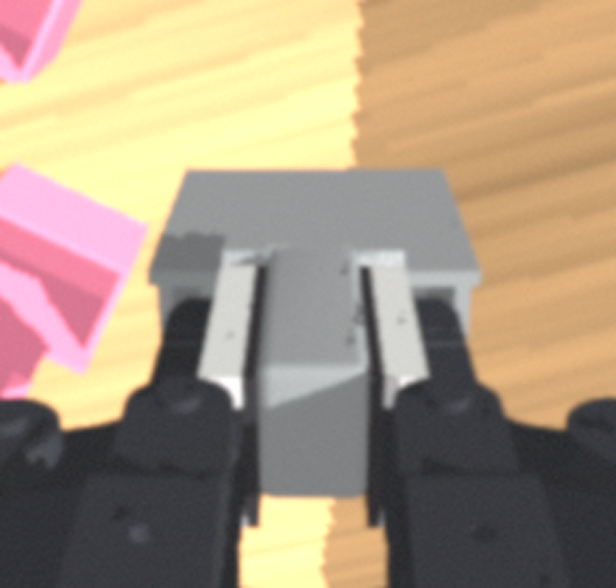

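The wrist view shows the caddy held square, with the tab centred between the pads and the back-wall corners within about 1 px of prediction. Next is carrying it over the near rim.

Call:
step_arm(claw=[-1,-1,-1,-1,-1,-1,-1,-1,-1,-1,-1,-1], slide=[[0.427,0.919,0],[0.427,0.919,0],[0.427,0.919,0],[0.427,0.919,0],[0.427,0.919,0],[0.427,0.919,0],[0.427,0.919,0],[0.427,0.919,0],[0.427,0.919,0],[0.427,0.919,0],[0,0,0],[0,0,0]], roll=[0,0,0,0,0,0,0,0,0,0,-0.07,0])

```text
time_s: 8.4
position: [0.4747, 0.165, 0.315]
tcp_rot: [-179.9, -0.1, 165.3]
ft_force: [-0.0, 0.0, -1.7]
gripper_width: 0.0135
grasp_force: 42.6
```

```bash
python3 - <<'E'
from bench import r
from h import *
s=r.state();c=r.read_camera('wrist');t=r.read_camera('top');S=r.read_camera('side');print(s['time_s'],s['position'],s['tcp_rot'],s['ft_force']);pickle.dump((c,s,t,S),open('w4.pkl','wb'))
n=np.array([.9732,-.2298]);m=np.array([.4809,.1876]);d=s['position'][:2]-m;print('box-frame offset x,y of TCP from rim_mid',d@n,d@[.2298,.9732])
E
```

```text
8.4 [0.47472389 0.16495786 0.31501666] [-1.79920694e+02 -7.72480767e-02  1.65322541e+02] [-0.01084397  0.02447075 -1.67142375]
box-frame offset x,y of TCP from rim_mid -0.0008074292656758044 -0.02345460345267136
```

Call:
step_arm(claw=[-1,-1,-1,-1,-1,-1], slide=[[-0.02,0,0.6],[0,0,0.8],[0,0,0.8],[0,0,0.8],[0,0,0.43],[0,0,0]], roll=[0,0,0,0,0,0])

```text
time_s: 9.3
position: [0.4754, 0.1647, 0.2124]
tcp_rot: [-180.0, -0.1, 165.3]
ft_force: [-0.2, 0.1, -1.7]
gripper_width: 0.0134
grasp_force: 42.5
```

```bash
python3 - <<'E'
from bench import r
from h import *
s=r.state();c=r.read_camera('wrist');t=r.read_camera('top');S=r.read_camera('side');print(s['time_s'],s['position'],s['tcp_rot'],s['ft_force']);pickle.dump((c,s,t,S),open('w5.pkl','wb'))
f=lambda i,x,y,w,h,k:cv2.resize(np.clip(i['img'][y:y+h,x:x+w,::-1]*1.4,0,255).astype('uint8'),None,fx=k,fy=k,interpolation=cv2.INTER_CUBIC)
C=np.zeros((600,800,3),'uint8');C[:600,:480]=f(c,200,190,240,300,2)[:600];C[:300,480:]=f(S,250,240,160,150,2);C[300:,480:]=f(t,140,250,160,150,2)
cv2.imwrite('pics/w5.png',C)
E
```

```text
9.3 [0.47543451 0.16470093 0.21240657] [-1.79959765e+02 -7.37411512e-02  1.65258763e+02] [-0.18111267  0.14073882 -1.67177366]Traceback (most recent call last):
  File "<stdin>", line 5, in <module>
ValueError: could not broadcast input array from shape (580,480,3) into shape (600,480,3)
```

```bash
python3 - <<'E'
from h import *
c,s,t,S=pickle.load(open('w5.pkl','rb'))
f=lambda i,x,y,w,h,k:cv2.resize(np.clip(i['img'][y:y+h,x:x+w,::-1]*1.4,0,255).astype('uint8'),None,fx=k,fy=k,interpolation=cv2.INTER_CUBIC)
C=np.zeros((600,800,3),'uint8');C[:600,:480]=f(c,240,230,160,200,3);C[:300,480:]=f(S,250,260,160,150,2);C[300:,480:]=f(t,140,250,160,150,2)
cv2.imwrite('pics/w5.png',C)
E
```

```text
(no output)
```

View pics/w5.png

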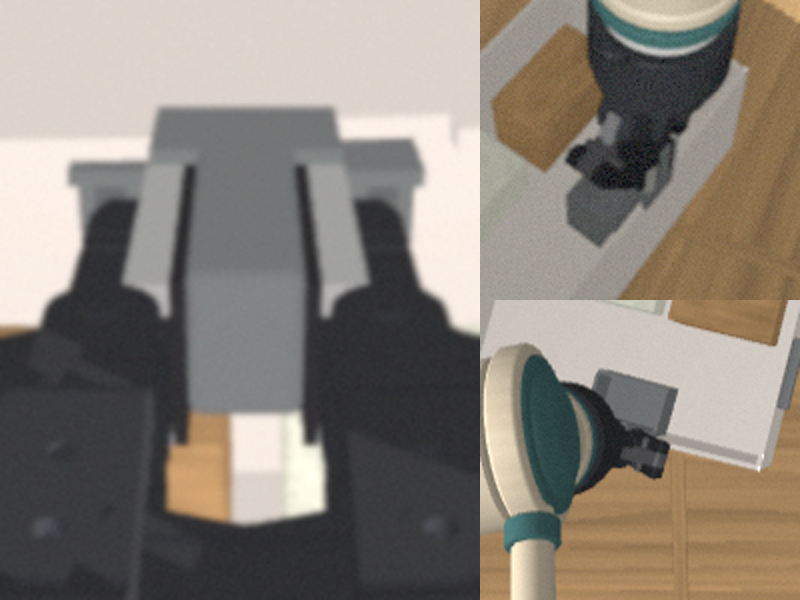

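The wrist view shows the lip outside the rim and the pocket inside. The rim line is at v≈138 on the left, and the +y notch edge is at about (455,125) in the crop.

```bash
python3 - <<'E'
from h import *
c,s,t,S=pickle.load(open('w5.pkl','rb'))
Ri=R.from_euler('xyz',s['tcp_rot'],degrees=True).inv()
g=lambda u,v,z:Ri.apply(watz(c,s,(240+u/3,230+v/3),z)-s['position'])*1e3
print('rim outer',g(20,139,.11),'notch edge',g(455,130,.11),g(455,116,.103))
# gripped caddy: lip bottom corners, z tool .082+.014=.096 ; expect x +8.5, y +-14
print('lip',g(155,108,s['position'][2]-.096),g(335,108,s['position'][2]-.096),'tabtop near edge (x10)',g(188,275,s['position'][2]-.038),g(303,275,s['position'][2]-.038))
G=cv2.cvtColor(c['img'],cv2.COLOR_RGB2GRAY)
print(G[262:300,246],G[255:290,404])
E
```

```text
rim outer [  0.78146089 -37.93635775 102.43432538] notch edge [  2.41608502  35.23476139 102.38504659] [  2.28454659  36.51622461 109.38398495]
lip [  8.88065962 -14.32149718  96.02158974] [ 8.86948654 14.26938214 96.00149813] tabtop near edge (x10) [10.67746847 -6.40467539 38.01828055] [10.66876357  6.20992566 38.00941106]
[152 153 152 153 153 153 153 152 153 153 153 153 153 158 163 171 174 176
 174 174 175 175 174 175 174 175 174 174 175 174 176 174 174 175 173 173
 173 173] [154 153 153 153 153 153 152 153 153 153 153 152 153 153 153 154 157 163
 169 174 174 174 175 175 174 174 174 174 174 175 174 174 175 174 174]
```

Call:
step_arm(claw=[-1,-1,-1,-1,-1,-1], slide=[[-0.03,0,0.15],[0,0,0.15],[0,0,0.15],[0,0,0.1],[0,0,0.05],[0,0,0]], roll=[-0.12,0,0,0,0,0])

```text
time_s: 10.2
position: [0.4764, 0.165, 0.1949]
tcp_rot: [-180.0, -0.0, 166.5]
ft_force: [-0.4, 0.4, -1.7]
gripper_width: 0.0134
grasp_force: 42.6
```

Call:
step_arm(claw=[-1,-1,-1,-1], slide=[[0,0,0.033],[0,0,0.033],[0,0,0.017],[0,0,0]], roll=[0,0,0,0])

```text
time_s: 10.7
position: [0.4764, 0.165, 0.1925]
tcp_rot: [180.0, -0.0, 166.5]
ft_force: [-0.5, -0.6, -1.4]
gripper_width: 0.0136
grasp_force: 42.6
```

Call:
step_arm(claw=[-1,-1,-1,-1], slide=[[0,0,0.02],[0,0,0.02],[0,0,0],[0,0,0]], roll=[0,0,0,0])

```text
time_s: 11.2
position: [0.4765, 0.165, 0.192]
tcp_rot: [180.0, 0.0, 166.5]
ft_force: [-1.2, -1.0, 6.3]
gripper_width: 0.0135
grasp_force: 43.6
```

Call:
step_arm(claw=[-1,-1,-1,-1,-1,-1,-1,-1], slide=[[0,0.1,-0.01],[0,0.1,0],[0,0.1,0],[0,0.1,0],[0,0.1,0],[0,0.08,0],[0,0.04,0],[0,0,0]], roll=[0,0,0,0,0,0,0,0])

```text
time_s: 12.2
position: [0.4804, 0.1835, 0.1909]
tcp_rot: [180.0, -0.1, 166.5]
ft_force: [-0.4, 0.2, -1.5]
gripper_width: 0.0133
grasp_force: 42.6
```

The contact force vanished and the tool dropped, so the hook is over the notch. Lowering it now.

Call:
step_arm(claw=[-1,-1,-1,-1,-1], slide=[[0,0.02,0.03],[0,0.02,0.03],[0,0,0.03],[0,0,0],[0,0,0]], roll=[0,0,0,0,0])

```text
time_s: 12.82
position: [0.4811, 0.1842, 0.189]
tcp_rot: [180.0, 0.0, 166.5]
ft_force: [0.2, -0.0, -0.9]
gripper_width: 0.014
grasp_force: 42.6
```

Call:
step_arm(claw=[-1,-1,-1,-1,-1,-1], slide=[[0,0,0.03],[0,0,0.03],[0,0,0.03],[0,0,0.015],[0,0,0],[0,0,0]], roll=[0,0,0,0,0,0])

```text
time_s: 13.58
position: [0.4811, 0.1842, 0.1858]
tcp_rot: [180.0, 0.0, 166.5]
ft_force: [0.2, -0.1, -2.5]
gripper_width: 0.0134
grasp_force: 42.6
```

Call:
step_arm(claw=[-1,-1,-1,-1], slide=[[0,0,0.02],[0,0,0.015],[0,0,0],[0,0,0]], roll=[0,0,0,0])

```text
time_s: 14.08
position: [0.4811, 0.1842, 0.1851]
tcp_rot: [180.0, 0.0, 166.5]
ft_force: [-0.6, -1.1, 3.0]
gripper_width: 0.0135
grasp_force: 43.3
```

It made contact 7 mm below the plain rim, so the hook is home. Releasing and retreating upward.

Call:
step_arm(claw=[-0.5,-0.4,-0.2,-0.2,-0.2,-0.2,-0.2,-0.2,-0.2,-0.2,-0.2,-0.2], slide=[[0,0,-0.01],[0,0,0],[0,0,0],[0,0,0],[0,0,-0.2],[0,0,-0.5],[0,0,-1],[0,0,-1],[0,0,-1],[0,0,-1],[0,0,0],[0,0,0]], roll=[0,0,0,0,0,0,0,0,0,0,0,0])

```text
time_s: 15.58
position: [0.4806, 0.1841, 0.3259]
tcp_rot: [-180.0, -0.0, 166.5]
ft_force: [0.1, 0.1, -0.3]
gripper_width: 0.034
grasp_force: 0.0
```

```bash
python3 - <<'E'
from bench import r
from h import *
s=r.state();c=r.read_camera('wrist');t=r.read_camera('top');S=r.read_camera('side');print(s['time_s'],s['position'],s['ft_force'],s['gripper_width'])
f=lambda i,x,y,w,h,k:cv2.resize(np.clip(i['img'][y:y+h,x:x+w,::-1]*1.4,0,255).astype('uint8'),None,fx=k,fy=k,interpolation=cv2.INTER_CUBIC)
C=np.zeros((600,800,3),'uint8');C[:600,:480]=f(c,240,180,160,200,3);C[:300,480:]=f(S,230,270,160,150,2);C[300:,480:]=f(t,140,250,160,150,2)
cv2.imwrite('pics/w6.png',C)
E
```

```text
15.575 [0.48061139 0.18409085 0.32593572] [ 0.05392105  0.08893123 -0.30047444] 0.03395726728156908
```

View pics/w6.png

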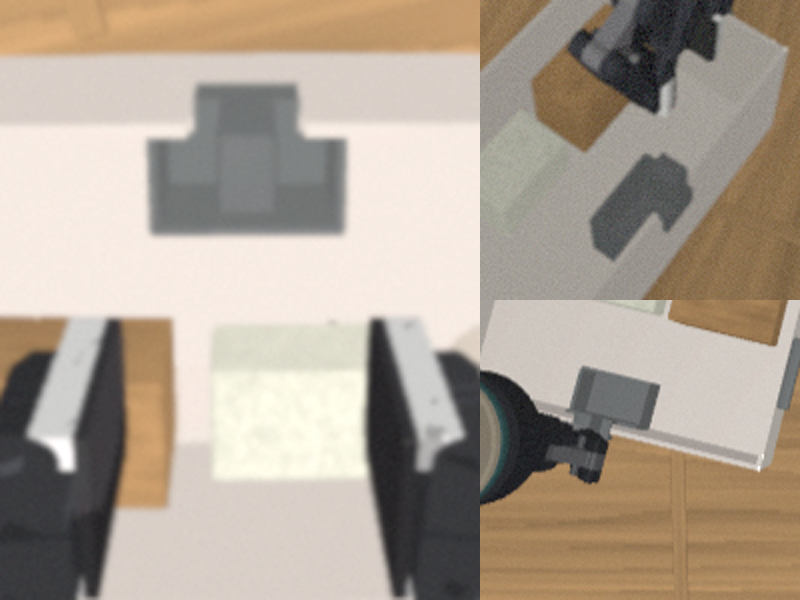

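The view shows the caddy hanging on the near wall, lip outside and pocket inside, with the gripper clear of it. Handing in.

```bash
python3 -c "
from bench import r
print(r.job_done())"
```

```text
the job is handed in; nothing more can be done
None
```

The grey caddy is hooked over the box's near wall, slid along the rim into the notch (it made contact 7 mm below the plain rim), and released; the job is handed in, but no verdict was shown.

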